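Load a rubber test coupon under the spring clamp of its holder

ROBOT

A 6-joint arm with a two-finger parallel gripper is mounted at the origin on the work surface. World frame = base frame: x ahead of the robot, y to its left, z up, the work surface at z = 0. Lengths are in m, angles in rad, forces in N, time in s.
With the tool pointing down it reaches from about 0.4 to 0.825 m from the base axis. Payload 7 kg.
Tool frame: the origin (TCP) lies at the very end of the fingers, on their centre line; the grasp point (between the pads) lies 19 mm behind it; z points along the fingers, y is the line along which they close (so a half turn about z gives the same grasp; the last joint's range is limited). The gripper opens to 88 mm and grips with 3 to 60 N. Pads are 19 mm wide; open, the fingers measure 130 mm over their backs; the gripper's body (78 mm by 193 mm) begins 47 mm behind the grasp point.
Start: joints at [-0.94, 0.359, 0.012, 0, -1.224, -0.288], TCP at [0.227, -0.636, 0.227] pointing down, gripper open.
Joint ranges: [-3.07, 3.07], [-1.43, 2.12], [-1.02, 1.25], [-3.03, 1.67], [-3.05, -0], [-3.03, 3.03]. Speed limits (rad/s): [2.39, 2.39, 3.01, 3.14, 3.14, 3.14].

INTERFACE

Orientations are given as [roll, pitch, yaw] about the fixed x, y, z axes, in that order (R = Rz(yaw) Ry(pitch) Rx(roll)).
In Python, from cell import bot gives the robot as it stands. The module is installed in compiled form; this text tells all that it offers.
- The arm moves only by the tool step_arm, never from a script. Its argument "moves" is a list of rows, each a list of 6 numbers: the shift along the tool's x, y, z in units of 50 mm (1.0 is 50 mm), then the turn, a rotation vector about the tool's x, y, z in units of 6 degrees (1.0 is 6 degrees). In form: [[x, y, z, rx, ry, rz], ...]. A call has 1 to 20 rows; each row is the pose to reach, as a shift and turn from the pose commanded when the call began, along the tool's axes at that moment; what a row does not reach only later rows make up. A row lasts 1/10 s, in which the tool goes at most 50 mm and 8.59 degrees, less where a joint would pass 70% of its speed; a pose out of reach is approached as far as the arm can. A call with a gripper value outside its range is refused whole. "hand" is the finger opening in mm, from 0 to 87.6, set as the call begins (left out, the last holds). The fingers move at their own pace and stop on an object; "grip_force" is the grip in N (left out, the last holds). Time passes only in rows, so rows that repeat a pose let the fingers close. It gives the time, the measured TCP pose, the force, the opening and the grip force at its end, in the units of the state.
- bot.state(): the state, without advancing time (a new reading comes with each control period).
- bot.grab_frame(name): name is "side" or "top"; returns a dict with "image" (480x640x3 uint8, red, green, blue), "fx", "fy", "cx", "cy" (pixels), "pose" (4x4, takes a point from camera to world coordinates). Camera axes: x right, y up, looking along -z (the intrinsics and any distortion apply to the point x, -y, -z); pixel columns grow to the right and rows downward; lengths in m; the calibration is good to about 2 mm. A picture is of the moment at which its call begins. There is no depth.
- bot.finish_job(): hands the job in; it is judged then, once.
The state is a dict: "t": time; "joints": joint angles; "qvel": joint speeds; "tau": joint torques, N m; "ee_pos": TCP position; "ee_rot": TCP orientation; "wrist_force": force on the tool from outside, world axes, zero at the start; "wrist_torque": the same for the moment, N m; "finger_gap": finger opening in m; "gripper_force": force on a finger pad.
Only numpy, scipy, OpenCV 4.12 (cv2) and the standard library are available. Lean on these libraries where they do the work, as an engineer would, in place of code of your own. Each camera call takes 0.05 s, during which the arm holds its last target. There are 200 camera calls.

TASK

Load the rectangular rubber test coupon into the sample holder: with one fingertip press the tail of the spring clamp down so that its jaw rises, and while you hold it down push the coupon with the other fingertip along the bed and under the jaw until it is square against the stop bar and about central. Then let the tail up so that the jaw closes on the coupon, and move clear. Only slide the coupon, never pick it up or lift it off the bed, and leave the other things on the bench where they are.

Things in the scene. Friction and masses are not known exactly. Their poses are not given: they have to be found in the camera images.
- holder: Sample holder screwed to the bench: flat grey plate 96 mm wide (y), 12 mm thick, spring clamp at its +x end. Origin: on the bench top, below the clamp's hinge pin, on the centre line; z up. The coupon is pushed towards its +x. The bed (plate top, z = 12 mm) runs from x = -125 to +14 mm. Hinge pin: along y at x = 0, z = 24 mm, between two ears (y = 25 to 40 mm each side, up to z = 33 mm).
- stop (a point): On the bed, centre line, foot of the stop bar's face that the coupon meets (x = -12 mm of the holder). The bar is fixed, 70 mm long (y), 5 mm high, 4 mm thick. Axes as the holder's.
- coupon: The loose black rubber test coupon, about 22 g: 28 mm (its x) by 60 mm (its y) by 8 mm thick. Origin: centre of its underside, z up. It starts flat on the bed before the jaw, its x within 0.3 rad of the holder's x. Home, with a 60 mm edge on the stop bar, its origin is at x = -26 mm of the holder and the jaw's lip bears on it 8 mm behind that edge.
- clamp (a joint): Angle (rad) of the spring clamp, a steel rocker (jaw and tail in one) on the hinge pin. 0: shut, lip on the bed. Grows as the tail goes down and the jaw rises: 0.38 lip resting on the coupon, above 0.44 clear of it, end stop 1.1. The spring shuts it: 0.08 N m at 0 to 0.18 N m at 0.9 (5 to 15 N at the tail). Shut, it bars the coupon, which cannot be forced under.
- jaw: The clamp's jaw: steel plate 46 mm wide (y) from the hinge pin to the rolled lip. Origin on the hinge pin's centre; turns with the clamp (axes as the holder's when shut).
- lip (a point): Underside of the jaw's rolled lip (radius 3 mm, 46 mm long in y), centre line. Shut, it is on the bed at x = -20 mm of the holder, and the lip's foremost line, which stops the coupon, is at x = -23 mm.
- tail: The clamp's tail, pressed down to open it: flat steel plate 46 mm wide (y), 3 mm thick, mid-plane through the hinge pin, reaching 55 mm from it towards +x, overhanging the bench. Origin on the pin. Shut, it rises 0.2 rad away from the pin; pressed, its slope is 0.2 minus the clamp angle. A fingertip can slide along it while pressing.
- tail_mid (a point): Point on top of the tail, centre line, 30 mm from the hinge pin. Pressed until 15 mm above the bench (3 mm above bed level) at 28 mm out from the pin the clamp stands at about 0.6 rad; at 14 mm out, about 0.9 rad.
- nut: Bystander: loose steel hex nut, 24 mm across flats, 13 mm high, beside the holder. Origin: centre of its underside.
- button_coupon: Bystander: loose round rubber button, 29 mm across, 12.5 mm high, beside the holder (not the coupon to load). Origin: centre of its underside.
- bolt: Bystander: loose steel hex bolt lying on the bench beside the holder, 54 mm long, 21 mm across the head. Origin: below the middle of its head, shank to its +x.
- durometer: Bystander: hand hardness gauge lying on its back, round case 58 mm across, 26 mm high, 113 mm long over foot and knob. Origin: below the centre of the case.
- shears: Bystander: closed shears with black loop handles, 190 mm long, 80 mm wide, 10 mm high. Origin: underside, 14 mm from the pivot screw on the handle side; blades to its +x.
- tape: Bystander: roll of tape, 96 mm across, 25 mm high, lying flat. Origin: centre of its underside.
- glue_tin: Bystander: closed white tin, 68 mm across, 85 mm high. Origin: centre of its underside.
Things that resemble listed ones, but are neither listed nor needed, are in the scene too. Leave any turquoise look-alike of the holder alone.

How it is judged:
By the outcome, as a careful person would: the job done as asked, in the order asked, and still so for the second after the job is handed in, with the robot touching nothing.
It also fails if it takes over 48 s, if anything falls off the work surface, if the arm or the gripper's body presses on something with over 40 N, if the wrist force passes 120 N, or if a joint passes its speed limit or range.

## Working session

There is one attempt and no reset: what is moved stays moved. The work goes in short steps, Python scripts to look and compute and a tool call to move; the robot and the scene stay as the last step left them, time stands still between calls to the robot, and variables do not carry over. Pictures are saved under pics/ and viewed, at most 10 in all, crops included, and the job is handed in when it is done.

Besides the shell and the picture viewer there is one more tool, called after "Request:" as name([rows], argument=value, ...), one row to a line, values as JSON. step_arm: Moves the arm, as the interface text tells. Its arguments: {"type":"object","properties":{"moves":{"type":"array"},"hand":{"type":"number"},"grip_force":{"type":"number"}},"required":["moves"]}

```bash
mkdir -p pics
python3 - <<'E'
from cell import bot
import cv2,numpy as np
for n in("top","side"):
    f=bot.grab_frame(n); cv2.imwrite(f"pics/{n}0.png",f["image"][:,:,::-1]); print(n,{k:f[k] for k in f if k not in("image",)}, )
s=bot.state();print(s["t"],s["ee_pos"],s["ee_rot"],s["finger_gap"])
E
```

```text
top {'fx': 448.8942700434305, 'fy': 448.8942700434305, 'cx': 323.611747135194, 'cy': 239.03799633201376, 'pose': array([[ 2.44034595e-02,  9.86797996e-01, -1.60106794e-01,
         3.06616921e-01],
       [-9.99702150e-01,  2.41341886e-02, -3.62646694e-03,
         1.63357808e-02],
       [ 2.85457249e-04,  1.60147604e-01,  9.87093037e-01,
         1.11455793e+00],
       [ 0.00000000e+00,  0.00000000e+00,  0.00000000e+00,
         1.00000000e+00]])}
side {'fx': 454.83468216060635, 'fy': 454.83468216060635, 'cx': 319.57313511130957, 'cy': 242.6743071972619, 'pose': array([[-0.99843887,  0.02793223, -0.0483695 ,  0.440939  ],
       [-0.05347686, -0.72805378,  0.683431  ,  0.59959578],
       [-0.01612584,  0.68495072,  0.72841092,  0.68563348],
       [ 0.        ,  0.        ,  0.        ,  1.        ]])}
0.1 [ 0.22669369 -0.63533514  0.22572074] [ 3.14009779e+00 -1.82166430e-04 -2.79886852e+00] 0.08750527256400875
```

View pics/top0.png

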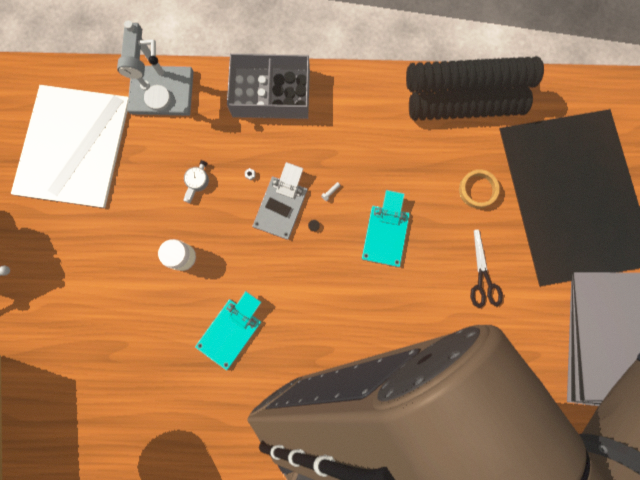

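View pics/side0.png

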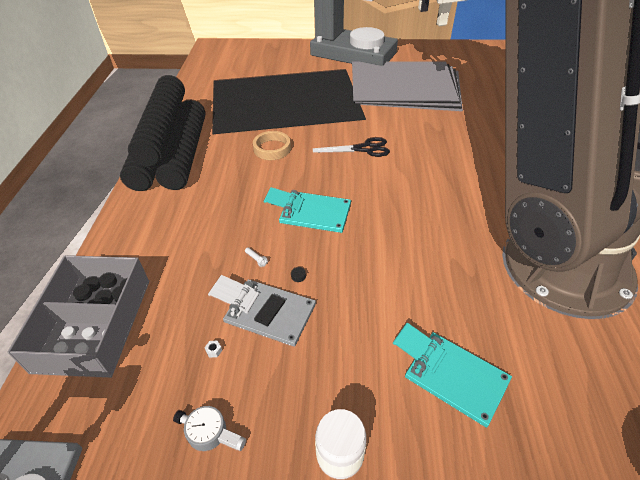

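The top view shows the grey holder at about (280,208), with the coupon at (279,207) and the tail at (291,178). Nearby are the nut (250,174), the bolt (331,191) and the button (314,226). In the side view the holder is at (265,310) with its tail towards (225,290).

```bash
cat > h.py <<'E'
from cell import bot
import cv2,numpy as np
def ray(f,u,v):
    d=f["pose"][:3,:3]@np.array([(u-f["cx"])/f["fx"],-(v-f["cy"])/f["fy"],-1.]); return f["pose"][:3,3],d
def onz(f,u,v,z):
    o,d=ray(f,u,v); return o+d*(z-o[2])/d[2]
def pix(f,p):
    q=f["pose"][:3,:3].T@(np.asarray(p,float)-f["pose"][:3,3]); return np.array([f["cx"]-f["fx"]*q[0]/q[2],f["cy"]+f["fy"]*q[1]/q[2]])
E
python3 - <<'E'
from h import *
ft=bot.grab_frame("top");fs=bot.grab_frame("side")
a=cv2.resize(ft["image"][155:245,240:350],None,fx=5,fy=5,interpolation=cv2.INTER_CUBIC)
b=cv2.resize(fs["image"][245:355,200:330],None,fx=5,fy=5,interpolation=cv2.INTER_CUBIC)
cv2.imwrite("pics/tc.png",a[:,:,::-1]);cv2.imwrite("pics/sc.png",b[:,:,::-1])
# coupon: dark blob
for f,c,r in((ft,(279,207),16),(fs,(270,308),22)):
    g=f["image"].max(2); m=(g<75).astype(np.uint8)
    n,l,st,ce=cv2.connectedComponentsWithStats(m)
    for i in range(1,n):
        if np.hypot(*(ce[i]-c))<r and st[i,4]>40:
            k=cv2.findContours((l==i).astype(np.uint8),cv2.RETR_EXTERNAL,cv2.CHAIN_APPROX_NONE)[0][0]
            box=cv2.boxPoints(cv2.minAreaRect(k)); print(ce[i],st[i],box.tolist(),[onz(f,*p,.02)[:2].round(4).tolist() for p in box], onz(f,*ce[i],.018).round(4))
E
```

```text
[278.07446809 206.99468085] [267 199  23  17 188] [[266.38690185546875, 206.31390380859375], [270.0401611328125, 198.48544311523438], [290.02191162109375, 207.81027221679688], [286.36865234375, 215.63873291015625]] [[0.5635, 0.1654], [0.5838, 0.1571], [0.5611, 0.1062], [0.5409, 0.1146]] [0.5629 0.1363 0.018 ]
[269.51626016 309.58536585] [255 294  31  32 492] [[253.45640563964844, 318.91949462890625], [272.859130859375, 291.20135498046875], [285.4765625, 300.0335693359375], [266.0738525390625, 327.751708984375]] [[0.5904, 0.1614], [0.5641, 0.1], [0.5389, 0.1188], [0.566, 0.1783]] [0.5653 0.1393 0.018 ]
```

View pics/tc.png

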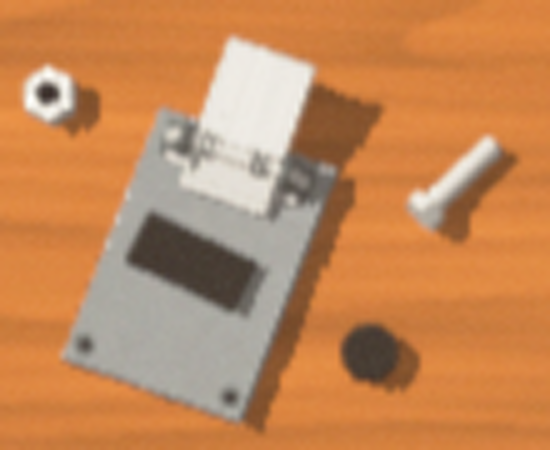

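View pics/sc.png

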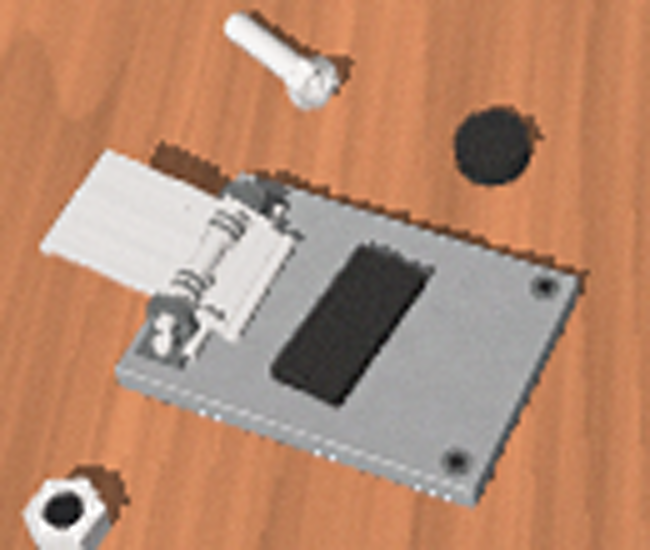

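The top crop (offset 240,155, ×5) gives plate corners at about (63,357), (242,420), (337,168) and (163,110). The coupon corners are at (150,212), (265,268), (240,312) and (127,258), and the tail end runs (232,38)-(315,68). In the side crop (offset 200,245, ×5) the plate corners are (582,272), (476,488), (118,368) and (240,174), and the coupon is around (352,325).

Run:
```python
from h import *
ft=bot.grab_frame("top");fs=bot.grab_frame("side")
T=lambda u,v:onz(ft,240+(u+.5)/5-.5,155+(v+.5)/5-.5,Z)
S=lambda u,v:onz(fs,200+(u+.5)/5-.5,245+(v+.5)/5-.5,Z)
Z=.012
# order: nearleft, nearright, farright, farleft in holder frame: (-125,48),(-125,-48),(14,-48),(14,48)
H=np.array([(-.125,.048),(-.125,-.048),(.014,-.048),(.014,.048)])
t=np.array([T(63,357),T(242,420),T(337,168),T(163,110)])[:,:2]
s=np.array([S(476,488),S(582,272),S(240,174),S(118,368)])[:,:2]
for n,p in(("top",t),("side",s),("mean",(t+s)/2)):
    a,b=H-H.mean(0),p-p.mean(0); U=a.T@b; yaw=np.arctan2(U[0,1]-U[1,0],U[0,0]+U[1,1])
    R=np.array([[np.cos(yaw),-np.sin(yaw)],[np.sin(yaw),np.cos(yaw)]]); o=p.mean(0)-R@H.mean(0)
    print(n,"yaw",yaw.round(4),"o",o.round(4),"res",((p-o)@R-H).round(4).tolist())
    for z,f,pts,X in((.020,'T',[(150,212),(265,268),(240,312),(127,258)],T),(.020,'S',[(360,243),(434,262),(340,406),(272,376)],S),(.035,'tail',[(232,38),(315,68)],T),(.035,'tailS',[(108,150),(42,250)],S),(.015,'lip',[(180,186),(268,217)],T),(.015,'lipS',[(297,235),(238,340)],S)):
        Z=z; q=np.array([X(*k)[:2] for k in pts]); h=(q-o)@R; print(f,(h*1e3).round(1).tolist(),"mean",(h.mean(0)*1e3).round(1))
```

```text
top yaw -0.3215 o [0.6168 0.1148] res [[0.0007, 0.0], [0.0012, 0.0006], [-0.0003, 0.0008], [-0.0017, -0.0014]]
T [[-41.5, 32.1], [-48.9, -32.2], [-74.1, -28.4], [-67.5, 34.5]] mean [-58.    1.5]
S [[-45.2, -25.8], [-74.0, -27.6], [-69.0, 39.7], [-41.5, 37.1]] mean [-57.4   5.9]
tail [[53.2, 22.4], [52.7, -22.1]] mean [53.   0.2]
tailS [[54.6, -21.6], [53.5, 27.1]] mean [54.   2.7]
lip [[-22.7, 23.7], [-22.7, -23.7]] mean [-22.7  -0. ]
lipS [[-19.8, -24.1], [-21.1, 25.1]] mean [-20.5   0.5]
side yaw -0.3096 o [0.6185 0.1163] res [[0.0012, -0.0004], [-0.0001, -0.0003], [-0.0009, 0.0017], [-0.0002, -0.001]]
T [[-42.2, 30.6], [-50.4, -33.6], [-75.6, -29.4], [-68.2, 33.3]] mean [-59.1   0.2]
S [[-46.7, -27.2], [-75.5, -28.6], [-69.7, 38.5], [-42.2, 35.6]] mean [-58.5   4.6]
tail [[52.3, 19.8], [51.2, -24.7]] mean [51.8 -2.4]
tailS [[53.1, -24.2], [52.6, 24.5]] mean [52.9  0.1]
lip [[-23.6, 22.0], [-24.2, -25.4]] mean [-23.9  -1.7]
lipS [[-21.3, -25.8], [-22.0, 23.4]] mean [-21.6  -1.2]
mean yaw -0.3155 o [0.6177 0.1156] res [[0.001, -0.0002], [0.0005, 0.0002], [-0.0006, 0.0012], [-0.001, -0.0012]]
T [[-41.8, 31.4], [-49.6, -32.9], [-74.9, -28.9], [-67.8, 33.9]] mean [-58.5   0.9]
S [[-45.9, -26.5], [-74.7, -28.1], [-69.3, 39.1], [-41.8, 36.3]] mean [-58.    5.2]
tail [[52.8, 21.1], [52.0, -23.4]] mean [52.4 -1.1]
tailS [[53.8, -22.9], [53.0, 25.8]] mean [53.4  1.4]
lip [[-23.1, 22.9], [-23.4, -24.6]] mean [-23.3  -0.9]
lipS [[-20.5, -24.9], [-21.6, 24.2]] mean [-21.   -0.3]
```

```bash
cat >> h.py <<'E'
from scipy.spatial.transform import Rotation as Ro
O=np.array([.6177,.1156]);TH=-.3155
c_,s_=np.cos(TH),np.sin(TH);HR=np.array([[c_,-s_],[s_,c_]])
def w(hx,hy,z): return np.r_[O+HR@np.array([hx,hy])/1e3,z/1e3]   # holder mm -> world
def hol(p): return np.r_[HR.T@(np.asarray(p)[:2]-O),p[2]]*1e3
def plan(hx,hy,z):
    s=bot.state(); R=Ro.from_euler("xyz",s["ee_rot"]); Rt=Ro.from_euler("xyz",[np.pi,0,TH-np.pi/2])
    print("t",round(s["t"],2),"hol",hol(s["ee_pos"]).round(1),"rot",s["ee_rot"].round(4),"gap",round(s["finger_gap"]*1e3,1),"F",np.round(s["wrist_force"],1))
    print("shift",(R.inv().apply(w(hx,hy,z)-s["ee_pos"])/.05).round(3),"turn",((R.inv()*Rt).as_rotvec(degrees=True)/6).round(3))
E
python3 -c "
from h import *
plan(-32,3,110)"
```

```text
t 0.3 hol [-138.5 -835.4  226.2] rot [ 3.1410e+00 -1.0000e-04 -2.7988e+00] gap 87.4 F [ 0.1 -0.8 -0.3]
shift [-11.943  11.96    2.331] turn [ 5.000e-03  2.000e-03 -8.714e+00]
```

Request:
step_arm([
  [-1,1,0.2,0,0,-0.8],
  [-2,2,0.4,0,0,-1.6],
  [-3,3,0.6,0,0,-2.4],
  [-4,4,0.8,0,0,-3.2],
  [-5,5,1,0,0,-4],
  [-6,6,1.2,0,0,-4.8],
  [-7,7,1.2,0,0,-5.6],
  [-8,8,1.2,0,0,-6.4],
  [-9,9,1.2,0,0,-7.2],
  [-10,10,1.2,0,0,-8],
  [-11,11,1.2,0,0,-8.7],
  [-11.94,11.96,1.2,0,0,-8.71],
  [-11.94,11.96,1.2,0,0,-8.71],
  [-11.94,11.96,1.2,0,0,-8.71],
  [-11.94,11.96,1.2,0,0,-8.71],
  [-11.94,11.96,1.2,0,0,-8.71],
  [-11.94,11.96,1.2,0,0,-8.71],
  [-11.94,11.96,1.2,0,0,-8.71],
  [-11.94,11.96,1.2,0,0,-8.71],
  [-11.94,11.96,1.2,0,0,-8.71],
], hand=87.6, grip_force=20)

```text
t: 2.3
ee_pos: [0.5876, 0.1276, 0.1664]
ee_rot: [3.141, -0.0, -1.887]
wrist_force: [0.5, -0.3, 0.2]
finger_gap: 0.0873
gripper_force: 0.0
```

```bash
python3 -c "
from h import *
plan(-32,3,60)"
```

```text
t 2.3 hol [-32.3   2.1 166.4] rot [ 3.1411e+00 -4.0000e-04 -1.8869e+00] gap 87.3 F [ 0.5 -0.3  0.2]
shift [-0.018 -0.008  2.128] turn [ 0.005 -0.004 -0.005]
```

Request:
step_arm([
  [-0.02,0,0.6,0,0,0],
  [-0.02,0,1.2,0,0,0],
  [-0.02,0,1.8,0,0,0],
  [-0.02,0,2.3,0,0,0],
  [-0.02,0,2.3,0,0,0],
  [-0.02,0,2.3,0,0,0],
])

```text
t: 2.9
ee_pos: [0.5886, 0.1282, 0.0523]
ee_rot: [-3.141, -0.0, -1.887]
wrist_force: [0.6, 0.0, 0.6]
finger_gap: 0.0878
gripper_force: 0.0
```

Run:
```python
from h import *
plan(-32,3,20)
f=bot.grab_frame("side")
b=cv2.resize(f["image"][215:355,190:350],None,fx=4,fy=4,interpolation=cv2.INTER_CUBIC)
cv2.imwrite("pics/s1.png",b[:,:,::-1])
t=bot.grab_frame("top"); cv2.imwrite("pics/t1.png",t["image"][:,:,::-1])
```

```text
t 2.9 hol [-31.6   2.9  52.3] rot [-3.1414e+00 -3.0000e-04 -1.8874e+00] gap 87.8 F [0.6 0.  0.6]
shift [-0.002  0.008  0.647] turn [-0.002 -0.003 -0.011]
```

View pics/s1.png

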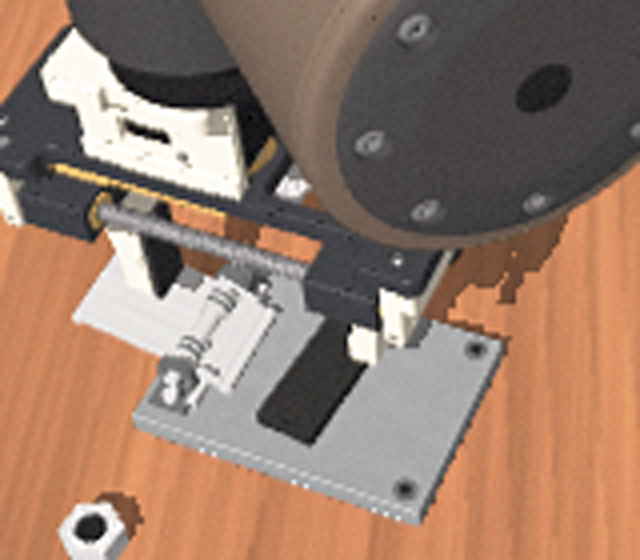

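The side crop (offset 190,215, ×4) shows the front finger over the tail, tip near (160,297). The rear finger tip is near (365,362), just behind the coupon. I'll check that tip against the arm's reading.

Run:
```python
from h import *
f=bot.grab_frame("side")
g=lambda u,v,z:hol(onz(f,190+(u+.5)/4-.5,215+(v+.5)/4-.5,z)).round(1)
for p in((347,358),(365,365),(383,355),(160,298),(182,288),(130,290)): print(p,g(*p,.0523))
for p in((313,443),(365,366),(257,415)): print('coupon',p,g(*p,.012 if p[0]==313 else .02))
```

```text
(347, 358) [-76.7  12.5  52.3]
(365, 365) [-85.4  13.2  52.3]
(383, 355) [-90.4   5.8  52.3]
(160, 298) [13.7 12.1 52.3]
(182, 288) [ 7.2  3.9 52.3]
(130, 290) [28.2 12.9 52.3]
coupon (313, 443) [-66.4  33.7  12. ]
coupon (365, 366) [-73.7  -6.3  20. ]
coupon (257, 415) [-40.3  33.8  20. ]
```

Request:
step_arm([
  [0,0.04,0.15,0,0,0],
  [0,0.04,0.3,0,0,0],
  [0,0.04,0.4,0,0,0],
  [0,0.04,0.45,0,0,0],
  [0,0.04,0.5,0,0,0],
  [0,0.04,0.55,0,0,0],
  [0,0.04,0.55,0,0,0],
])

```text
t: 3.75
ee_pos: [0.587, 0.1295, 0.0247]
ee_rot: [-3.141, -0.0, -1.886]
wrist_force: [-3.5, -2.1, 9.9]
finger_gap: 0.0876
gripper_force: 5.0
```

```bash
python3 -c "
from h import *
plan(-33,3,16.5)"
```

```text
t 3.75 hol [-33.6   3.7  24.7] rot [-3.1408e+00 -1.0000e-04 -1.8864e+00] gap 87.6 F [-3.5 -2.1  9.9]
shift [ 0.014 -0.011  0.165] turn [-0.007 -0.001 -0.001]
```

Request:
step_arm([
  [0,0,0.03,0,0,0],
  [0,0,0.06,0,0,0],
  [0,0,0.09,0,0,0],
  [0,0,0.12,0,0,0],
  [0,0,0.14,0,0,0],
  [0,0,0.16,0,0,0],
  [0,0,0.16,0,0,0],
])

```text
t: 4.45
ee_pos: [0.5885, 0.1301, 0.0183]
ee_rot: [-3.138, 0.002, -1.886]
wrist_force: [-1.9, -2.4, 16.1]
finger_gap: 0.0876
gripper_force: 6.3
```

Run:
```python
from h import *
plan(-18,2,16)
f=bot.grab_frame("side")
b=cv2.resize(f["image"][245:355,190:330],None,fx=5,fy=5,interpolation=cv2.INTER_CUBIC)
cv2.imwrite("pics/s2.png",b[:,:,::-1])
```

```text
t 4.45 hol [-32.3   4.7  18.3] rot [-3.1381e+00  2.0000e-03 -1.8857e+00] gap 87.6 F [-1.9 -2.4 16.1]
shift [ 0.055 -0.285  0.046] turn [-0.033  0.019  0.006]
```

View pics/s2.png

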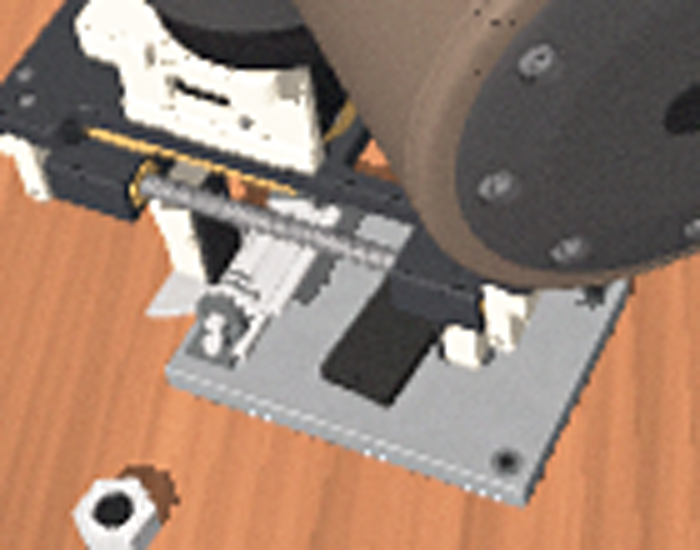

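The tail is down and the jaw is clearly raised. The rear tip at (465,345) stands just behind the coupon at (385,345), so I push now.

Request:
step_arm([
  [0,-0.04,0.02,0,0,0],
  [0,-0.08,0.03,0,0,0],
  [0.01,-0.12,0.03,0,0,0],
  [0.01,-0.16,0.03,0,0,0],
  [0.02,-0.2,0.03,0,0,0],
  [0.03,-0.24,0.03,0,0,0],
  [0.03,-0.28,0.03,0,0,0],
  [0.03,-0.28,0.03,0,0,0],
])

```text
t: 5.3
ee_pos: [0.6007, 0.1247, 0.0155]
ee_rot: [-3.14, 0.002, -1.886]
wrist_force: [-0.2, 0.6, 6.2]
finger_gap: 0.0875
gripper_force: 2.7
```

Run:
```python
from h import *
plan(-13,1,16)
f=bot.grab_frame("side")
b=cv2.resize(f["image"][245:355,190:330],None,fx=5,fy=5,interpolation=cv2.INTER_CUBIC)
cv2.imwrite("pics/s3.png",b[:,:,::-1])
```

```text
t 5.3 hol [-19.    3.4  15.5] rot [-3.1395e+00  1.8000e-03 -1.8860e+00] gap 87.5 F [-0.2  0.6  6.2]
shift [ 0.048 -0.119 -0.009] turn [-0.02   0.017  0.003]
```

View pics/s3.png

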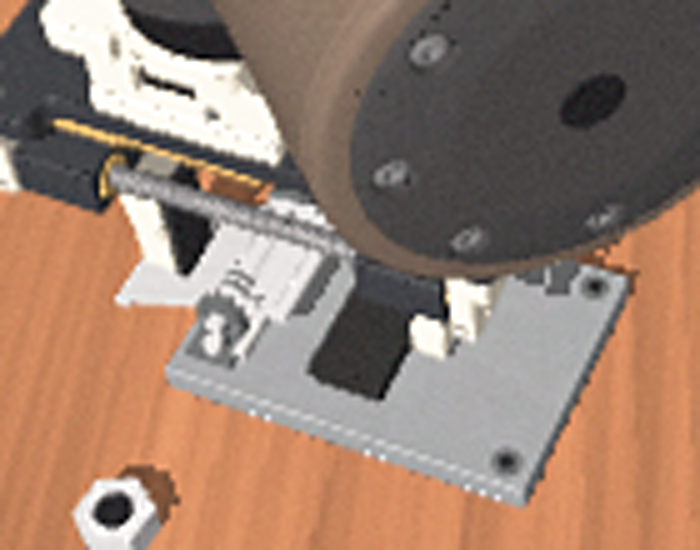

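The coupon has moved forward and is squaring up against the pad, with the jaw still open. Next I close the gap while moving forward, so the front tip stays at about 25 mm out on the tail.

Request:
step_arm([
  [0.01,-0.03,0,0,0,0],
  [0.01,-0.06,0,0,0,0],
  [0.02,-0.09,0,0,0,0],
  [0.02,-0.09,0,0,0,0],
  [0.02,-0.09,0,0,0,0],
], hand=79)

```text
t: 5.85
ee_pos: [0.6051, 0.1226, 0.0156]
ee_rot: [-3.139, 0.002, -1.886]
wrist_force: [1.4, 0.3, 6.1]
finger_gap: 0.079
gripper_force: 2.7
```

Run:
```python
from h import *
plan(-10,1,15.5)
f=bot.grab_frame("side")
b=cv2.resize(f["image"][245:355,190:330],None,fx=5,fy=5,interpolation=cv2.INTER_CUBIC)
cv2.imwrite("pics/s4.png",b[:,:,::-1])
```

```text
t 5.85 hol [-14.2   2.7  15.6] rot [-3.1389e+00  2.4000e-03 -1.8858e+00] gap 79.0 F [1.4 0.3 6.1]
shift [ 0.035 -0.083  0.002] turn [-0.026  0.022  0.004]
```

View pics/s4.png

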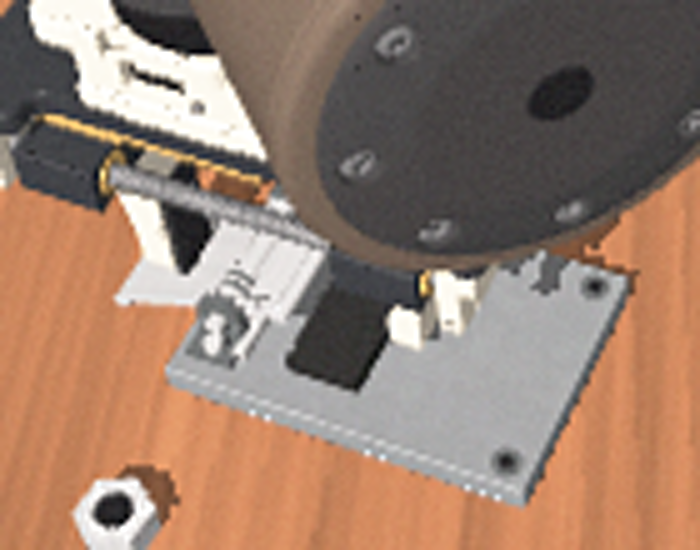

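The coupon is entering under the jaw, with its +y end at about (300,365)-(358,390). I'll measure its lateral position against the plate edge.

Run:
```python
from h import *
f=bot.grab_frame("side")
g=lambda u,v,z:hol(onz(f,190+(u+.5)/5-.5,245+(v+.5)/5-.5,z)).round(1)
for p in((168,370),(347,430),(525,490)): print('plate',g(*p,.012))
m=(f["image"].max(2)<75).astype(np.uint8)
# lowest dark boundary pixels along the coupon's +y end (crop cols 290..358)
for u in (249,252,255,258,261):
    col=np.where(m[300:335,u])[0]; 
    if len(col): v=300+col.max(); print(u,v,hol(onz(f,u,v+.5,.012)).round(1))
```

```text
plate [13.7 48.8 12. ]
plate [-56.6  48.7  12. ]
plate [-123.5   48.7   12. ]
249 318 [-29.   32.6  12. ]
252 319 [-34.9  32.6  12. ]
255 320 [-40.8  32.6  12. ]
258 321 [-46.7  32.6  12. ]
261 322 [-52.6  32.6  12. ]
```

The +y end is at about 31.9 mm, so the coupon is square and about +2 mm off centre. I continue with a small -y drift.

Request:
step_arm([
  [0.01,-0.03,0,0,0,0],
  [0.02,-0.06,0,0,0,0],
  [0.03,-0.1,0,0,0,0],
  [0.03,-0.11,0,0,0,0],
  [0.03,-0.11,0,0,0,0],
], hand=68)

```text
t: 6.45
ee_pos: [0.6101, 0.1197, 0.0156]
ee_rot: [-3.139, 0.003, -1.886]
wrist_force: [2.7, 3.1, 4.8]
finger_gap: 0.0679
gripper_force: 2.7
```

Run:
```python
from h import *
plan(-6,0.7,15.5)
f=bot.grab_frame("side")
m=(f["image"].max(2)<75).astype(np.uint8)
for u in (246,249,252,255,258,261):
    col=np.where(m[300:335,u])[0]; 
    if len(col): v=300+col.max(); print(u,v,hol(onz(f,u,v+.5,.012)).round(1))
```

```text
t 6.45 hol [-8.5  1.5 15.6] rot [-3.1387e+00  2.8000e-03 -1.8858e+00] gap 67.9 F [2.7 3.1 4.8]
shift [ 0.017 -0.051  0.001] turn [-0.028  0.027  0.004]
246 317 [-23.1  32.6  12. ]
249 318 [-29.   32.6  12. ]
252 319 [-34.9  32.6  12. ]
255 320 [-40.8  32.6  12. ]
258 317 [-43.   25.1  12. ]
261 312 [-43.3  13.7  12. ]
```

Request:
step_arm([
  [0.01,-0.02,0,0,0,0],
  [0.02,-0.04,0,0,0,0],
  [0.02,-0.06,0,0,0,0],
  [0.02,-0.07,0,0,0,0],
  [0.02,-0.07,0,0,0,0],
])

```text
t: 7.0
ee_pos: [0.6117, 0.117, 0.015]
ee_rot: [-3.141, 0.001, -1.886]
wrist_force: [0.1, 2.9, 5.1]
finger_gap: 0.0676
gripper_force: 2.4
```

```bash
cat >> h.py <<'E'
def cross(f,u,v0,v1):  # subpixel dark->light crossing down column u
    g=f["image"][v0:v1,u].astype(float).mean(1); t=(g.min()+np.percentile(g,90))/2
    i=np.where((g[:-1]<t)&(g[1:]>=t))[0][0]; return v0+i+(t-g[i])/(g[i+1]-g[i])
E
python3 - <<'E'
from h import *
plan(-5,0.7,15.5)
f=bot.grab_frame("side")
for u in range(246,256): print(u,hol(onz(f,u,cross(f,u,308,328),.012)).round(1)[:2],end=' ')
print()
# rear edge: scan rows left->right on coupon
for v in range(308,318,2):
    g=f["image"][v,240:285].astype(float).mean(1); print(v,g.round().astype(int).tolist()[5:35])
b=cv2.resize(f["image"][245:355,190:330],None,fx=5,fy=5,interpolation=cv2.INTER_CUBIC)
cv2.imwrite("pics/s5.png",b[:,:,::-1])
E
```

```text
t 7.0 hol [-6.2 -0.6 15. ] rot [-3.1408e+00  9.0000e-04 -1.8863e+00] gap 67.6 F [0.1 2.9 5.1]
shift [-0.025 -0.023 -0.009] turn [-0.007  0.009 -0.   ]
246 [-22.4  31.3] 247 [-24.6  31.7] 248 [-26.6  31.8] 249 [-28.3  31.1] 250 [-30.6  31.8] 251 [-32.3  31.3] 252 [-34.2  31. ] 253 [-36.5  31.7] 254 [-38.3  31.4] 255 [-39.8  30.6] 
308 [253, 243, 156, 51, 46, 53, 55, 50, 48, 53, 53, 55, 49, 54, 56, 32, 55, 254, 251, 248, 248, 250, 245, 151, 137, 94, 174, 173, 168, 174]
310 [54, 97, 59, 49, 53, 55, 56, 52, 54, 46, 53, 52, 56, 54, 36, 35, 164, 176, 184, 197, 214, 240, 252, 136, 93, 166, 173, 173, 173, 171]
312 [53, 54, 53, 50, 57, 56, 53, 48, 54, 57, 52, 51, 57, 34, 36, 162, 176, 176, 171, 173, 172, 174, 172, 176, 175, 178, 172, 177, 172, 175]
314 [57, 49, 48, 51, 54, 53, 52, 53, 53, 51, 54, 55, 32, 36, 169, 174, 172, 174, 175, 173, 174, 169, 172, 176, 173, 174, 173, 180, 174, 173]
316 [42, 46, 50, 50, 57, 56, 59, 52, 50, 53, 49, 17, 48, 163, 174, 172, 175, 176, 175, 174, 172, 172, 172, 172, 169, 174, 175, 177, 181, 175]
```

View pics/s5.png

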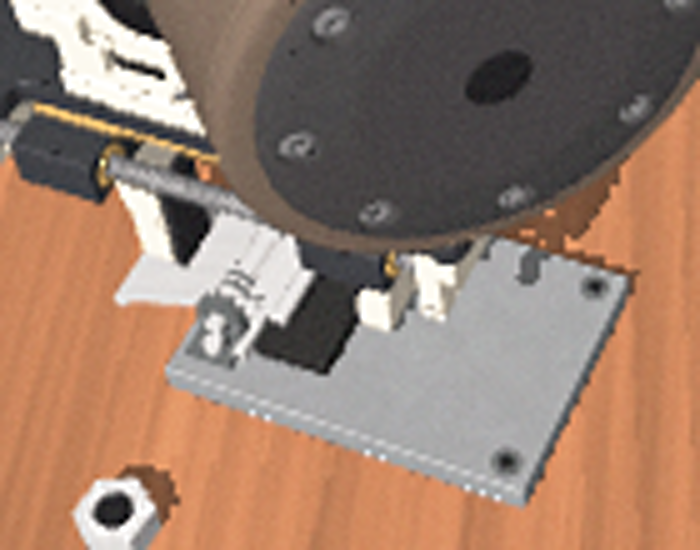

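The coupon is under the jaw, its rear edge at about (325,370), and the lateral centre is about +0.7 mm. I push a little further and watch the force to confirm that it seats on the stop.

Request:
step_arm([
  [0,-0.01,0,0,0,0],
  [0,-0.02,0,0,0,0],
  [0,-0.03,0,0,0,0],
  [0,-0.03,0,0,0,0],
  [0,-0.03,0,0,0,0],
])

```text
t: 7.55
ee_pos: [0.6127, 0.1163, 0.0148]
ee_rot: [-3.141, 0.0, -1.887]
wrist_force: [-0.9, 1.5, 5.5]
finger_gap: 0.0681
gripper_force: 2.3
```

```bash
cat > m.py <<'E'
from h import *
plan(-5,0.7,15.5)
s=bot.state(); F=s["wrist_force"]; print("F holder x,y",(HR.T@F[:2]).round(1),"rear inner",round(hol(s["ee_pos"])[0]-s["finger_gap"]*500,1))
f=bot.grab_frame("side")
print("end y",np.mean([hol(onz(f,u,cross(f,u,308,328),.012))[1] for u in range(246,253)]).round(2))
for v in range(309,319):
    g=f["image"][v].astype(float).mean(1); u=[i for i in range(250,270) if g[i]<105<=g[i+1]][0]; u=u+(105-g[u])/(g[u+1]-g[u]); print(hol(onz(f,u,v,.012)).round(1)[:2],end=' ')
print()
E
python3 m.py
```

```text
t 7.55 hol [-5.  -0.9 14.8] rot [-3.1414e+00  4.0000e-04 -1.8865e+00] gap 68.1 F [-0.9  1.5  5.5]
shift [-0.032  0.    -0.013] turn [-0.002  0.003 -0.002]
F holder x,y [-1.3  1.2] rear inner -39.0
end y 31.28
[-39.2   7.2] [-38.9   9.6] [-39.2  11.8] [-39.8  13.8] [-39.   16.4] [-38.9  18.7] [-38.6  21.1] [-39.1  23.2] [-39.8  25.2] [-39.3  27.6]
```

Request:
step_arm([
  [0,-0.01,0,0,0,0],
  [0,-0.02,0,0,0,0],
  [0,-0.03,0,0,0,0],
  [0,-0.03,0,0,0,0],
  [0,-0.03,0,0,0,0],
])

```text
t: 8.1
ee_pos: [0.6131, 0.116, 0.0148]
ee_rot: [3.14, -0.0, -1.887]
wrist_force: [-4.5, 4.9, 7.4]
finger_gap: 0.0678
gripper_force: 4.5
```

```bash
python3 m.py
```

```text
t 8.1 hol [-4.5 -1.  14.8] rot [ 3.1403 -0.     -1.8869] gap 67.8 F [-4.5  4.9  7.4]
shift [-0.035  0.01  -0.015] turn [ 0.012 -0.    -0.006]
F holder x,y [-5.8  3.3] rear inner -38.4
end y 30.91
[-39.2   7.2] [-38.4   9.8] [-39.1  11.8] [-38.5  14.3] [-38.3  16.7] [-38.8  18.8] [-38.3  21.2] [-38.8  23.3] [-38.5  25.7] [-38.2  28. ]
```

Request:
step_arm([
  [0,-0.01,0,0,0,0],
  [0,-0.02,0,0,0,0],
  [0,-0.02,0,0,0,0],
  [0,-0.02,0,0,0,0],
])

```text
t: 8.55
ee_pos: [0.6132, 0.116, 0.0147]
ee_rot: [3.139, -0.0, -1.887]
wrist_force: [-8.5, 6.3, 10.3]
finger_gap: 0.0679
gripper_force: 6.6
```

```bash
python3 m.py
```

```text
t 8.55 hol [-4.4 -1.  14.7] rot [ 3.1391e+00 -3.0000e-04 -1.8870e+00] gap 67.9 F [-8.5  6.3 10.3]
shift [-0.035  0.013 -0.016] turn [ 0.024 -0.002 -0.007]
F holder x,y [-10.1   3.3] rear inner -38.3
end y 31.32
[-39.2   7.2] [-38.4   9.8] [-39.1  11.8] [-38.5  14.3] [-38.3  16.7] [-38.8  18.8] [-38.1  21.3] [-38.8  23.3] [-38.4  25.7] [-38.2  28. ]
```

The coupon is seated: the force rose to 10 N with no further motion. I back the rear tip off while the tail stays pressed, then let the tail up.

Request:
step_arm([
  [0,0.03,0,0,0,0],
  [0,0.06,0,0,0,0],
  [0,0.09,0,0,0,0],
  [0,0.12,0,0,0,0],
  [0,0.12,0,0,0,0],
])

```text
t: 9.1
ee_pos: [0.6108, 0.1172, 0.0152]
ee_rot: [-3.139, 0.001, -1.886]
wrist_force: [3.7, -1.2, 3.5]
finger_gap: 0.068
gripper_force: 2.6
```

```bash
python3 m.py
```

```text
t 9.1 hol [-7.  -0.7 15.2] rot [-3.1391e+00  1.4000e-03 -1.8864e+00] gap 68.0 F [ 3.7 -1.2  3.5]
shift [-0.027 -0.041 -0.005] turn [-0.024  0.013 -0.001]
F holder x,y [ 3.8 -0. ] rear inner -41.0
end y 31.29
[-39.9   6.9] [-38.4   9.8] [-39.   11.8] [-38.6  14.3] [-38.3  16.7] [-38.7  18.8] [-38.2  21.3] [-38.9  23.3] [-38.5  25.7] [-38.2  28. ]
```

Request:
step_arm([
  [0,0,-0.03,0,0,0],
  [0,0,-0.06,0,0,0],
  [0,0,-0.09,0,0,0],
  [0,0,-0.12,0,0,0],
  [0,0,-0.15,0,0,0],
  [0,0,-0.2,0,0,0],
  [0,0,-0.3,0,0,0],
  [0,0,-0.45,0,0,0],
  [0,0,-0.7,0,0,0],
  [0,0,-1.2,0,0,0],
  [0,0,-1.9,0,0,0],
  [0,0,-2.6,0,0,0],
  [0,0,-3,0,0,0],
  [0,-1,-3,0,0,0],
  [2,-1,-3,0,0,0],
  [4,-1,-3,0,0,0],
  [4,-1,-3,0,0,0],
  [4,-1,-3,0,0,0],
  [4,-1,-3,0,0,0],
])

```text
t: 11.05
ee_pos: [0.5922, -0.0931, 0.1657]
ee_rot: [3.141, -0.0, -1.891]
wrist_force: [-0.4, 0.1, 0.6]
finger_gap: 0.0678
gripper_force: 0.0
```

Run:
```python
from h import *
s=bot.state();print(s["t"],s["ee_pos"],s["wrist_force"].round(1))
fs=bot.grab_frame("side");ft=bot.grab_frame("top")
b=cv2.resize(fs["image"][250:350,195:325],(585,450),interpolation=cv2.INTER_CUBIC)
a=cv2.resize(ft["image"][160:250,250:310],None,fx=3.5,fy=5,interpolation=cv2.INTER_CUBIC)
cv2.imwrite("pics/end.png",np.hstack([b,a])[:,:,::-1])
```

```text
11.05 [ 0.59224789 -0.09307001  0.16572174] [-0.4  0.1  0.6]
```

View pics/end.png

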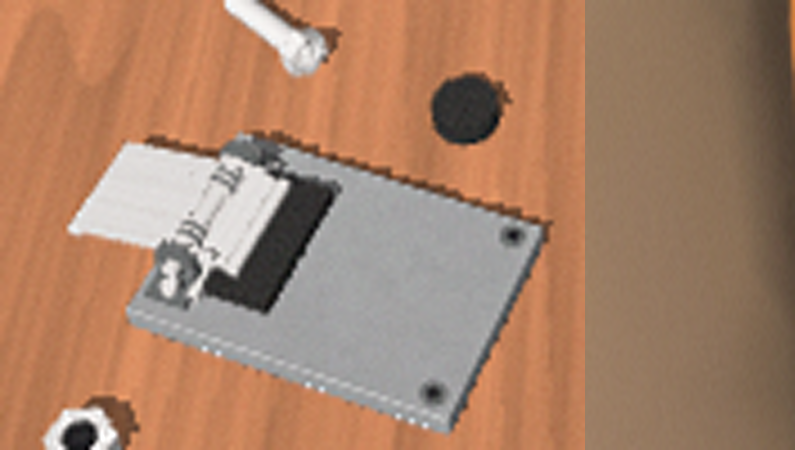

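The final side view shows the jaw closed on the coupon, whose rear edge runs from (340,187) to (268,312), parallel to the plate end. The nut, bolt and button are in place. One numeric check of square and centre before handing in.

Run:
```python
from h import *
f=bot.grab_frame("side"); P=[]
for v in range(294,318):
    g=f["image"][v].astype(float).mean(1)
    u=[i for i in range(250,275) if g[i]<105<=g[i+1]]
    if u: u=u[0]; P.append(hol(onz(f,u+(105-g[u])/(g[u+1]-g[u]),v,.012))[:2])
P=np.array(P); k=np.polyfit(P[:,1],P[:,0],1); print("rear x",P[:,0].mean().round(1),"slope",k[0].round(3),"y range",P[:,1].min().round(1),P[:,1].max().round(1))
print("end y",np.mean([hol(onz(f,u,cross(f,u,308,328),.012))[1] for u in range(246,253)]).round(2))
q=lambda u,v:hol(onz(f,195+(u+.5)/4.5-.5,250+(v+.5)/4.5-.5,.02)).round(1)
print("-y rear top corner",q(342,186))
```

```text
rear x -38.7 slope 0.002 y range -28.2 25.7
end y 31.4
-y rear top corner [-42.1 -30.5  20. ]
```

Slope is 0.002 rad and the ends are at about +30.7 and -30 mm, so the coupon is square and central.

```bash
python3 -c "
from cell import bot
print(bot.finish_job())"
```

```text
the job is handed in; nothing more can be done
None
```

The job is handed in at about 11 s: the coupon lies under the closed jaw, square against the stop bar and within about 1 mm of central by camera, with the arm clear and the nut, bolt and button still in place.

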